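Count along the rack and push the wax pot into the third gap

ROBOT

A 6-joint arm with a two-finger parallel gripper is mounted at the origin on a cart in front of the work surface, level with it; the furniture and walls round the work are solid. World frame = base frame: x ahead of the robot, y to its left, z up, the work surface at z = 0. Lengths are in m, angles in rad, forces in N, time in s.
With the tool pointing down it reaches from about 0.35 to 0.775 m from the base axis. Payload 7.3 kg.
Tool frame: the origin (TCP) lies at the very end of the fingers, on their centre line; the grasp point (between the pads) lies 19 mm behind it; z points along the fingers, y is the line along which they close (so a half turn about z gives the same grasp; the last joint's range is limited). The gripper opens to 92 mm and grips with 3 to 60 N. Pads are 19 mm wide; open, the fingers measure 130 mm over their backs; the gripper's body (75 mm by 190 mm) begins 47 mm behind the grasp point.
Start: joints at [1.063, 0.342, 1.524, -0, 1.275, -0.146], TCP at [0.186, 0.491, 0.227] pointing down, gripper open.
Joint ranges: [-2.53, 2.53], [-0.77, 2.02], [0.04, 2.7], [-1, 4.14], [0.28, 2.66], [-3.11, 3.11]. Speed limits (rad/s): [2.57, 2.57, 3.14, 3.14, 3.14, 3.14].

INTERFACE

Orientations are given as [roll, pitch, yaw] about the fixed x, y, z axes, in that order (R = Rz(yaw) Ry(pitch) Rx(roll)).
In Python, from cell import robot gives the robot as it stands.
- The arm moves only by the tool apply_moves, never from a script. Its argument "motion" is text: rows parted by semicolons, each of 7 numbers parted by spaces: the opening in per cent of the stroke, from 0 (shut) to 100 (fully open), then the shift along the tool's x, y, z in cm, then the turn, a rotation vector about the tool's x, y, z in rad. A call has 1 to 20 rows; each row shifts and turns the commanded pose from where the row before left it, along the tool's axes as they then stand; what a row does not reach is not made up. A row lasts 1/8 s, in which the tool goes at most 62.5 mm and 10.7 degrees, less where a joint would pass 70% of its speed; a pose out of reach is approached as far as the arm can. A call with a gripper value outside its range is refused whole. The fingers move at their own pace and stop on an object; "force" is the grip in N (left out, the last holds). Time passes only in rows, so rows that do not move let the fingers close. It gives the time, the measured TCP pose, the force, the opening and the grip force at its end, in the units of the state.
- robot.observe(): the state, without advancing time (a new reading comes with each control period).
- robot.read_camera(name): name is "scene" or "top" or "wrist"; returns a dict with "img" (384x512x3 uint8, red, green, blue), "fovy" (degrees; the focal length in pixels is half the picture's height over the tangent of half this angle, whatever the lens; pixels are square), "cx", "cy" (the principal point, pixels), "R" (3x3) and "t" (3): a world point X has camera coordinates R X + t; the wrist camera has in their place "hand_eye" (4x4, takes a point from camera to tool coordinates, whose origin is the TCP and whose axes are the flange's). Camera axes: x right, y down, z forward; pixel columns grow to the right and rows downward; lengths in m; the calibration is good to about 2 mm. A picture is of the moment at which its call begins: read the wrist's pose just before it. There is no depth.
- robot.hand_in(): hands the job in; it is judged then, once.
Trained networks look in a picture, given as the dict that the camera call returned (one of the last four; its "shot" number tells which), for a name from the list of things; names that differ only in an ending like _2 or _b are one class to them, and where a whole thing is asked for, a point or a joint stands for the part that bears it (a point fixed in the world has none). Each returns a list of dicts, best first, with "score" (0 to 1); they miss things now and then, are a little off and sometimes report something else, mostly with a low value. They report only what shows in the picture. A call takes as long as a camera call. They do not tell look-alikes from the thing itself.
- robot.search_frame(target, picture): "centre" ([x, y, z] in m, in world coordinates, good to about 4 mm: the middle of the surface that is visible of it).
- robot.trace(target, picture): "pixels" (384x512 bool, what is visible of it).
The state is a dict: "time": time; "qpos": joint angles; "qvel": joint speeds; "joint_efforts": joint torques, N m; "tool_pos": TCP position; "tool_rot": TCP orientation; "contact_force": force on the tool from outside, world axes, zero at the start; "torque": the same for the moment, N m; "opening": finger opening in m; "grip_force": force on a finger pad.
Only numpy, scipy, OpenCV 4.12 (cv2) and the standard library are available. Lean on these libraries where they do the work, as an engineer would, in place of code of your own. Each camera call takes 0.05 s, during which the arm holds its last target. There are 200 camera calls.

TASK

Starting from the end of the pot rack where the ball-topped post stands, run a fingertip along the rubber rail on top of the rack's back, touching the rail behind the first, second and third gap in turn (filled gaps count too). Then push the lower of the two pots standing in front of the rack along the counter into that third gap, until it meets the back of the rack. Only push it: do not pinch, lift or tip it, and leave the other pots where they are.

Things in the scene. Friction and masses are not known exactly. Their poses are not given: they have to be found in the camera images.
- pot_rack: Fixed wooden divider rack, open at the front (-x). Origin: its middle, on the counter; y along the rack, x to the back. 7 fins, 6 mm thick, 46 high, from x = -26 to +24 mm (face of the back wall), at y = 0, +-66, +-132, +-198. Six gaps between, 60 mm clear, middles at y = +-33, +-99, +-165 mm. No floor. Pots like the wax pot already fill two gaps, neither of them the one to fill.
- touch_rail: Black rubber rail along the whole top of the rack's back wall, 16 mm wide, 10 thick, 400 long; its middle is at x = 30, y = 0 mm of pot_rack. Origin at the middle of its underside, axes as pot_rack; top 10 mm above the origin, 52 mm above the counter. Springy: gives 0.7 mm per newton, 4 mm at most.
- ball_post: Fixed steel post 80 mm high with a ball of 22 mm diameter on top, on a 20 mm foot; it stands at one end of the rack, at x = 0 and y = +213 or -213 mm of pot_rack. Origin under its middle, on the counter. The gap next to it is the first.
- low_block: Fixed low steel block, 30 x 18 x 20 mm, at the other end of the rack. Origin under its middle, on the counter.
- wax_pot_c (a point): Centre of the pot to be pushed, 18 mm above its underside: a low round pot with a lid, 53 mm in diameter, 36 high, about 0.07 kg; loose on the counter, centre 120 to 165 mm before pot_rack's origin and within 90 mm either side. Home, its centre is at x = -2.5 mm of pot_rack and its front stands 3 mm proud of the fins.
- tall_pot_c (a point): Centre of the bigger pot, 24 mm above its underside, 61 mm in diameter and 48 mm high; stands loose on the counter in front of the rack's left (+y) end. To be left alone.
- racked_a_c (a point): Centre (18 mm above the counter) of an equal 53 x 36 mm pot already in the gap at y = 99 mm of pot_rack. To be left alone.
- racked_b_c (a point): Centre (18 mm above the counter) of an equal 53 x 36 mm pot already in the gap at y = -165 mm of pot_rack. To be left alone.
- wax_pot: The same low pot; origin under its middle, z up.
There are look-alikes about, which are no part of the job. What is shaped like the wax_pot but red or white is not meant.

How it is judged:
By the outcome, as a careful person would: the job done as asked, in the order asked, and still so for the second after the job is handed in, with the robot touching nothing.
It also fails if it takes over 54 s, if anything falls off the work surface, if the arm or the gripper's body presses on something with over 40 N, if the wrist force passes 120 N, or if a joint passes its speed limit or range.

## Working session

There is one attempt and no reset: what is moved stays moved. The work goes in short steps, Python scripts to look and compute and a tool call to move; the robot and the scene stay as the last step left them, time stands still between calls to the robot, and variables do not carry over. Pictures are saved under pics/ and viewed, at most 13 in all, crops included, and the job is handed in when it is done.

Besides the shell and the picture viewer there is one more tool, called after ">>>" as a command line: name --argument value ..., lists and objects as JSON in quotes. apply_moves: Moves the arm, as the interface text tells. Its arguments: {"type":"object","properties":{"motion":{"type":"string"},"force":{"type":"number"}},"required":["motion"]}

```bash
mkdir -p pics
cat > h.py <<'E'
import numpy as np, cv2
from cell import robot
def K(p):
    f=p["img"].shape[0]/2/np.tan(np.radians(p["fovy"])/2); return f
def save(p,n): cv2.imwrite("pics/"+n,p["img"][:,:,::-1])
def proj(p,X):
    c=np.asarray(p["R"])@np.asarray(X)+np.asarray(p["t"]); f=K(p); return f*c[0]/c[2]+p["cx"],f*c[1]/c[2]+p["cy"]
def ray(p,u,v,z):
    R=np.asarray(p["R"]);f=K(p);o=-R.T@np.asarray(p["t"]);d=R.T@np.array([(u-p["cx"])/f,(v-p["cy"])/f,1]);return o+d*(z-o[2])/d[2]
E
python3 - <<'E'
from h import *
s=robot.observe();print(s)
for n in("top","scene"):
    p=robot.read_camera(n);save(p,n+"1.png")
    print(n,p["fovy"],p["cx"],p["cy"],[k for k in p])
    for t in["pot_rack","touch_rail","ball_post","low_block","wax_pot","tall_pot_c","racked_a_c"]:
        for d in robot.search_frame(t,p): print(t,np.round(d["centre"],3),round(d["score"],2),np.round(proj(p,d["centre"]),0))
E
```

```text
{'time': 0.0, 'qpos': array([ 1.06301308e+00,  3.42729157e-01,  1.52502231e+00,  4.65846267e-05,
        1.27539642e+00, -1.45964996e-01]), 'qvel': array([-0.00019159,  0.00048784, -0.00011151, -0.00135014, -0.0003941 ,
        0.00081689]), 'joint_efforts': array([ 1.17484367e-03, -4.31249464e+01, -2.44212914e+01,  7.18196877e-02,
        5.59981016e-02, -1.49091438e-04]), 'tool_pos': array([0.18558549, 0.4906685 , 0.22603978]), 'tool_rot': array([-3.14006044e+00, -2.70276224e-04,  2.77976060e+00]), 'contact_force': array([-0.00811734,  0.56844894, -0.07851459]), 'torque': array([-0.01089875, -0.01372885,  0.04718497]), 'grip_force': 0.0, 'opening': 0.09193623307062274}
top 54.723587103893706 256.0933085371919 191.6745830473503 ['img', 'fovy', 'cx', 'cy', 'R', 't', 'shot']
pot_rack [0.636 0.063 0.048] 0.64 [275. 176.]
pot_rack [0.571 0.159 0.036] 0.16 [233. 205.]
touch_rail [ 0.681 -0.126  0.074] 0.68 [360. 154.]
touch_rail [0.636 0.082 0.05 ] 0.58 [267. 176.]
ball_post [ 0.682 -0.131  0.078] 0.61 [363. 153.]
ball_post [0.638 0.066 0.048] 0.58 [274. 175.]
wax_pot [ 0.487 -0.083  0.0
[... 176 characters left out ...]
47 0.049] 0.85 [193. 252.]
scene 45.758147519040115 252.60196615814456 190.93026459498623 ['img', 'fovy', 'cx', 'cy', 'R', 't', 'shot']
pot_rack [0.63  0.062 0.034] 0.67 [283. 197.]
pot_rack [0.447 0.046 0.035] 0.54 [217. 234.]
touch_rail [0.644 0.059 0.052] 0.93 [289. 189.]
ball_post [ 0.682 -0.133  0.051] 0.67 [370. 228.]
ball_post [ 0.653 -0.093  0.035] 0.55 [344. 229.]
ball_post [0.63  0.059 0.035] 0.36 [284. 198.]
wax_pot [ 0.484 -0.096  0.032] 0.88 [279. 268.]
wax_pot [0.452 0.049 0.034] 0.87 [218. 232.]
wax_pot [0.51  0.353 0.031] 0.6 [168. 160.]
wax_pot [0.464 0.139 0.032] 0.59 [199. 209.]
tall_pot_c [0.46  0.235 0.036] 0.97 [174. 187.]
racked_a_c [0.569 0.157 0.036] 0.91 [234. 186.]
```

View pics/top1.png

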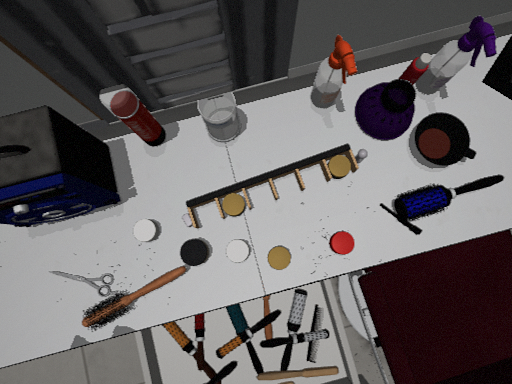

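View pics/scene1.png

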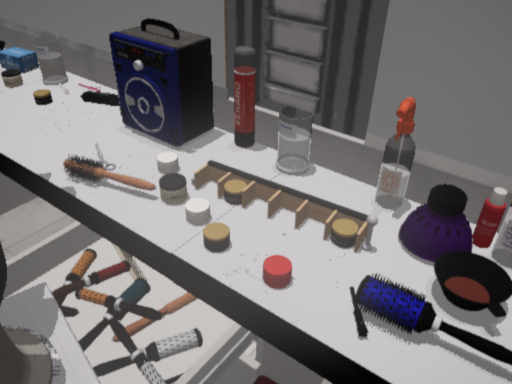

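The ball post is at the right end (362,155) and the low block at the left (187,218). So the gaps count from the right, and the third is at rack y=-33. The wax pot is the gold one at (279,258) in the top view; the red and white ones are look-alikes.

```bash
cat > fit.py <<'E'
from h import *
from scipy.optimize import minimize
P={};M={}
for n in("top","scene"):
    p=robot.read_camera(n);P[n]=p
    r=robot.trace("touch_rail",p)
    for d in r:
        m=d["pixels"];ys,xs=np.nonzero(m);print(n,"rail",round(d["score"],2),m.sum(),xs.min(),xs.max(),ys.min(),ys.max())
    M[n]=max(r,key=lambda d:(np.ptp(np.nonzero(d["pixels"])[1]))*d["score"])["pixels"] if r else None
    for t in("wax_pot","racked_a_c","tall_pot_c"):
        for d in robot.trace(t,p):
            m=d["pixels"];ys,xs=np.nonzero(m);print(n,t,round(d["score"],2),m.sum(),xs.mean().round(1),ys.mean().round(1),xs.min(),xs.max(),ys.min(),ys.max(), np.round(ray(p,xs.mean(),ys.mean(),.03),3))
def rw(q,X): c,s=np.cos(q[2]),np.sin(q[2]); return np.array([q[0]+c*X[0]-s*X[1],q[1]+s*X[0]+c*X[1],X[2]])
box=[(x,y,z) for x in(.022,.038) for y in(-.2,.2) for z in(.042,.052)]
def cost(q):
    J=0
    for n in P:
        if M[n] is None: continue
        h=cv2.convexHull(np.array([proj(P[n],rw(q,b)) for b in box],np.float32))
        im=np.zeros((384*4,512*4),np.uint8);cv2.fillConvexPoly(im,np.round(h*4+1.5).astype(int),1)
        m=cv2.resize(im,(512,384),interpolation=cv2.INTER_AREA) if 0 else im.reshape(384,4,512,4).mean((1,3))
        J+=np.abs(m-M[n]).sum()/M[n].sum()
    return J
best=None
for y in(.3,.25,.4):
    r=minimize(cost,[.61,.065,y],method="Nelder-Mead",options=dict(initial_simplex=[[.61,.065,y],[.63,.065,y],[.61,.08,y],[.61,.065,y+.1]],xatol=1e-4,fatol=1e-4))
    print(r.x,r.fun)
    if best is None or r.fun<best.fun: best=r
q=best.x
for n in P:
    im=P[n]["img"].copy()
    im=cv2.resize(im,None,fx=4,fy=4,interpolation=cv2.INTER_CUBIC)
    def L(a,b,c): 
        A,B=[tuple(int(round(v*4+1.5)) for v in proj(P[n],rw(q,X))) for X in(a,b)];cv2.line(im,A,B,c,1)
    for y in np.arange(-3,4)*.066: 
        for e in(-.003,.003): L((-.026,y+e,.046),(.024,y+e,.046),(255,0,0))
    for x in(.022,.038): L((x,-.2,.052),(x,.2,.052),(0,255,0))
    for y in(-.2,.2): L((.022,y,.052),(.038,y,.052),(0,255,0))
    L((0,-.213,0),(0,-.213,.08),(0,0,255))
    u,v=[int(4*k) for k in proj(P[n],rw(q,(0,0,.03)))]
    cv2.imwrite("pics/fit_%s.png"%n,im[v-280:v+280,u-400:u+400,::-1])
E
python3 fit.py
```

```text
top rail 0.78 1004 186 349 144 206
top rail 0.25 659 180 209 238 265
top wax_pot 0.96 481 341.7 242.3 329 354 231 253 [ 0.486 -0.088  0.03 ]
top wax_pot 0.95 499 145.9 230.0 133 159 219 241 [0.514 0.361 0.03 ]
top wax_pot 0.79 422 279.3 257.6 268 290 246 269 [0.452 0.054 0.03 ]
top wax_pot 0.64 399 237.7 250.2 227 249 239 261 [0.468 0.149 0.03 ]
top racked_a_c 0.88 417 233.7 203.9 223 245 193 215 [0.574 0.159 0.03 ]
top tall_pot_c 0.83 654 194.4 251.9 180 209 239 265 [0.464 0.248 0.03 ]
scene rail 0.63 1183 208 366 160 220
scene rail 0.27 720 203 230 222 251
scene wax_pot 0.76 855 276.8 270.8 263 291 254 287 [ 0.478 -0.097  0.03 ]
scene wax_pot 0.74 677 216.1 236.0 203 229 222 250 [0.445 0.046 0.03 ]
scene wax_pot 0.64 445 167.4 161.9 156 178 151 173 [0.506 0.349 0.03 ]
scene wax_pot 0.62 589 197.2 210.2 185 209 196 224 [0.46  0.139 0.03 ]
scene racked_a_c 0.69 456 233.1 191.2 223 245 179 204 [0.561 0.151 0.03 ]
[0.61137545 0.06841876 0.34193291] 0.5951607243890036
[0.6115409  0.07045726 0.34212943] 0.5645003986589567
[0.61105599 0.07074391 0.34824272] 0.5739462374508727
```

View pics/fit_top.png

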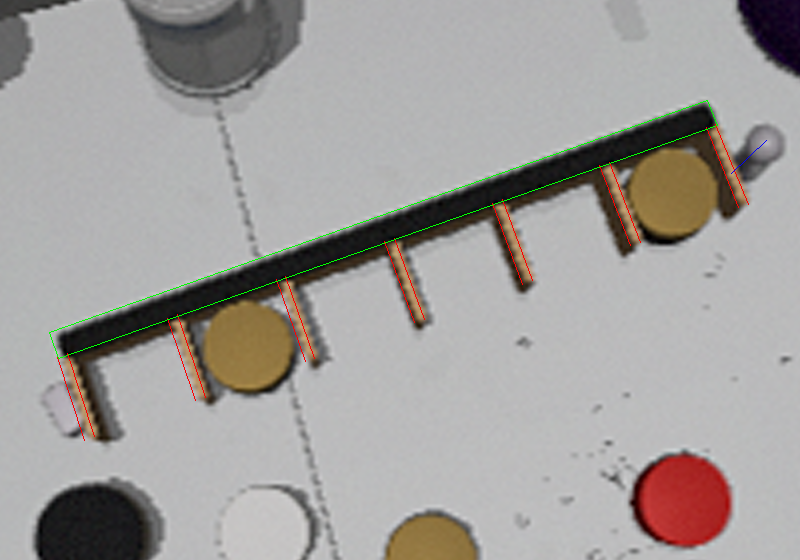

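View pics/fit_scene.png

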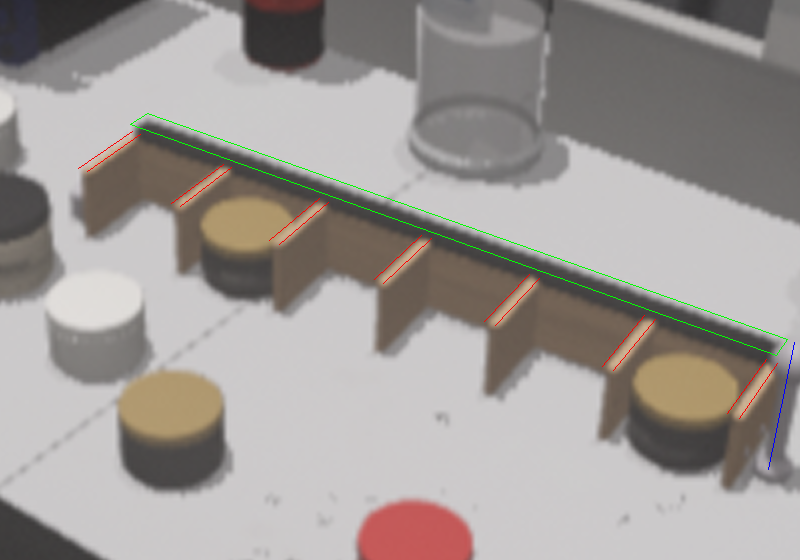

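The fit agrees with both views to a few mm. Next I go above the rack with the fingers shut, tool x along rack x, for a close look.

>>> apply_moves --motion "0 -5.08 -2.58 0 0 0 0;0 -5.08 -2.58 0 0 0 0;0 -5.08 -2.58 0 0 0 0;0 -5.08 -2.58 0 0 0 0;0 -5.08 -2.58 0 0 0 0;0 -5.08 -2.58 0 0 0 0;0 -5.08 -2.58 0 0 0 0;0 -5.08 -2.58 0 0 0 0;0 -5.08 -2.58 0 0 0 0;0 -5.08 -2.58 0 0 0 0"

```text
time: 2.55
tool_pos: [0.5708, 0.0684, 0.2268]
tool_rot: [3.141, 0.0, 2.78]
contact_force: [-0.2, 0.9, 0.9]
opening: 0.0007
grip_force: 0.0
```

>>> apply_moves --motion "0 0 0 0 0 0 0.174;0 0 0 0 0 0 0.174;0 0 0 0 0 0 0.174;0 0 0 0 0 0 0.174;0 0 0 0 0 0 0.174;0 0 0 0 0 0 0.174;0 0 0 0 0 0 0.174;0 0 0 0 0 0 0.174;0 0 0 0 0 0 0.174;0 0 0 0 0 0 0.174;0 0 0 0 0 0 0.174;0 0 0 0 0 0 0.174;0 0 0 0 0 0 0.174;0 0 0 0 0 0 0.174;0 0 0 0 0 0 0"

```text
time: 4.42
tool_pos: [0.5696, 0.0699, 0.2267]
tool_rot: [-3.141, 0.0, 0.345]
contact_force: [0.1, -0.2, -0.4]
opening: 0.0006
grip_force: 0.0
```

```bash
cat >> h.py <<'E'
from scipy.spatial.transform import Rotation as Ro
def wrist():
    s=robot.observe();p=robot.read_camera("wrist")
    T=np.eye(4);T[:3,:3]=Ro.from_euler("xyz",s["tool_rot"]).as_matrix();T[:3,3]=s["tool_pos"]
    C=np.linalg.inv(T@np.asarray(p["hand_eye"]));p["R"]=C[:3,:3];p["t"]=C[:3,3];return p,s
def rw(q,X): c,s=np.cos(q[2]),np.sin(q[2]); return np.array([q[0]+c*X[0]-s*X[1],q[1]+s*X[0]+c*X[1],X[2]])
E
python3 - <<'E'
from h import *
p,s=wrist();print(s["time"],s["tool_pos"],s["tool_rot"],s["contact_force"],s["opening"],np.round(p["hand_eye"],3))
q=[.6115,.0695,.342]
im=p["img"].copy()
def L(a,b,c):
    A,B=[tuple(int(round(v)) for v in proj(p,rw(q,X))) for X in(a,b)];cv2.line(im,A,B,c,1)
for y in np.arange(-3,4)*.066:L((-.026,y,.046),(.024,y,.046),(255,0,0))
for x in(.022,.038): L((x,-.2,.052),(x,.2,.052),(0,255,0))
cv2.imwrite("pics/w1.png",np.hstack([im])[:,:,::-1]);save(p,"w1raw.png")
for d in robot.search_frame("wax_pot",p): print(d)
E
```

```text
4.425 [0.56958795 0.06991689 0.22668792] [-3.14148362e+00  3.44011134e-05  3.45320309e-01] [ 0.13919043 -0.24781375 -0.38790802] 0.0006245922296113628 [[ 0.001 -0.958 -0.288  0.079]
 [ 1.     0.001  0.001 -0.001]
 [-0.    -0.288  0.958 -0.158]
 [ 0.     0.     0.     1.   ]]
{'centre': [0.5265, 0.3484, 0.0364], 'score': 0.95}
{'centre': [0.4753, 0.1504, 0.0375], 'score': 0.72}
{'centre': [0.4705, 0.0726, 0.0087], 'score': 0.6}
```

View pics/w1.png

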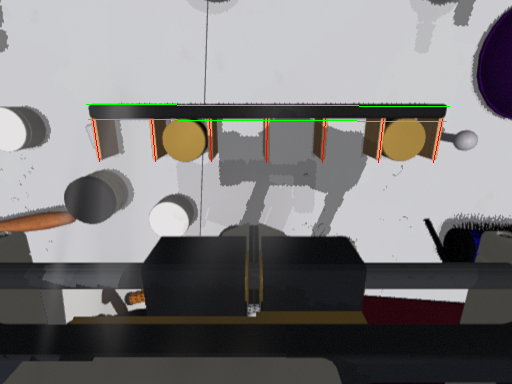

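The wrist view confirms the rack pose (0.6115, 0.0695, yaw 0.342) to about 1 mm. Rail ends are at (90,110) and (446,110), the ball at (465,140). Now over the rail behind gap 1.

>>> apply_moves --motion "0 1.72 4.49 0 0 0 0.003;0 1.72 4.49 0 0 0 0;0 1.72 4.49 0 0 0 0;0 1.72 4.49 0 0 0 0;0 0 0 4 0 0 0;0 0 0 4 0 0 0;0 0 0 4 0 0 0;0 0 0 3 0 0 0;0 0 0 1 0 0 0;0 0 0 0 0 0 0;0 0 0 0 0 0 0"

```text
time: 5.9
tool_pos: [0.6956, -0.0765, 0.0685]
tool_rot: [3.14, -0.003, 0.341]
contact_force: [0.1, 0.4, -0.4]
opening: 0.0006
grip_force: 0.0
```

>>> apply_moves --motion "0 0 0 0.7 0 0 0;0 0 0 0.4 0 0 0;0 0 0 0.2 0 0 0;0 0 0 0 0 0 0;0 0 0 0 0 0 0"

```text
time: 6.52
tool_pos: [0.6947, -0.0762, 0.0538]
tool_rot: [3.142, -0.0, 0.341]
contact_force: [-1.1, 0.6, 0.1]
opening: 0.0005
grip_force: 0.0
```

>>> apply_moves --motion "0 0 0 0.1 0 0 0;0 0 0 0.1 0 0 0;0 0 0 0 0 0 0;0 0 0 0 0 0 0"

```text
time: 7.02
tool_pos: [0.6946, -0.0762, 0.0518]
tool_rot: [-3.142, -0.0, 0.341]
contact_force: [1.3, 0.3, 0.0]
opening: 0.0003
grip_force: 0.2
```

>>> apply_moves --motion "0 0 0 0.1 0 0 0;0 0 0 0.1 0 0 0;0 0 0 0 0 0 0;0 0 0 0 0 0 0"

```text
time: 7.52
tool_pos: [0.6947, -0.0762, 0.05]
tool_rot: [3.141, -0.0, 0.341]
contact_force: [-1.0, 0.2, 3.0]
opening: 0.0002
grip_force: 1.5
```

>>> apply_moves --motion "0 0 -1.1 0 0 0 0;0 0 -1.1 0 0 0 0;0 0 -1.1 0 0 0 0;0 0 -1.1 0 0 0 0;0 0 -1.1 0 0 0 0;0 0 -1.1 0 0 0 0;0 0 0 0 0 0 0;0 0 0 0 0 0 0;0 0 0 0 0 0 0"

```text
time: 8.65
tool_pos: [0.6723, -0.0137, 0.0495]
tool_rot: [-3.141, 0.0, 0.341]
contact_force: [-0.1, 2.4, 2.8]
opening: 0.0007
grip_force: 1.8
```

>>> apply_moves --motion "0 0 -1.1 0 0 0 0;0 0 -1.1 0 0 0 0;0 0 -1.1 0 0 0 0;0 0 -1.1 0 0 0 0;0 0 -1.1 0 0 0 0;0 0 -1.1 0 0 0 0;0 0 0 0 0 0 0;0 0 0 0 0 0 0;0 0 0 0 0 0 0"

```text
time: 9.78
tool_pos: [0.6503, 0.0485, 0.0496]
tool_rot: [-3.141, 0.0, 0.341]
contact_force: [-1.1, 2.8, 3.9]
opening: 0.0005
grip_force: 1.8
```

Three touches done with about 3 N throughout. Lift, turn, and go behind the wax pot for a diagonal push.

>>> apply_moves --motion "0 0 0 -5 0 0 0;0 0 0 -5 0 0 0;17 -4.49 -2.26 0 0 0 0;17 -4.49 -2.26 0 0 0 0;17 -4.49 -2.26 0 0 0 0;17 -4.49 -2.26 0 0 0 0;17 -4.49 -2.26 0 0 0 0;17 0 0 0 0 0 0.147;17 0 0 0 0 0 0.147;17 0 0 0 0 0 0.147;17 0 0 0 0 0 0.147;17 0 0 0 0 0 0.147;17 0 0 4 0 0 0;17 0 0 4 0 0 0;17 0 0 0 0 0 0;17 0 0 0 0 0 0"

```text
time: 11.78
tool_pos: [0.4018, 0.0794, 0.0705]
tool_rot: [-3.141, -0.001, -0.394]
contact_force: [-0.6, 0.2, 0.9]
opening: 0.0158
grip_force: 0.0
```

```bash
cat > look.py <<'E'
from h import *
import sys
q=[.6115,.0695,.342];c,s_=np.cos(q[2]),np.sin(q[2])
p,s=wrist();print(s["time"],s["tool_pos"],s["tool_rot"],s["contact_force"],s["opening"])
ims=[]
for n,p in(("w",p),("top",robot.read_camera("top")),("scene",robot.read_camera("scene"))):
    for t in("wax_pot",):
        for d in robot.trace(t,p):
            ys,xs=np.nonzero(d["pixels"]);X=ray(p,xs.mean(),ys.mean(),.03);dx=X[:2]-q[:2]
            print(n,round(d["score"],2),len(xs),xs.mean().round(),ys.mean().round(),"rack mm",np.round(1e3*np.array([c*dx[0]+s_*dx[1],-s_*dx[0]+c*dx[1]])))
    ims.append(p["img"])
d=s["tool_pos"][:2]-q[:2];print("tcp rack",1e3*np.array([c*d[0]+s_*d[1],-s_*d[0]+c*d[1]]))
k=int(sys.argv[2]);im=ims[k];cv2.imwrite("pics/"+sys.argv[1],(im[:,:,::-1]))
if k==3: pass
E
python3 look.py l2.png 1
```

```text
11.775 [0.40175766 0.07940572 0.07053521] [-3.14137009e+00 -7.78449948e-04 -3.94413537e-01] [-0.57199372  0.22055996  0.88307904] 0.015824622258663584
w 0.91 3866 442.0 18.0 rack mm [-176.  -90.]
w 0.87 4863 256.0 136.0 rack mm [-152.   41.]
w 0.7 5297 125.0 165.0 rack mm [-106.  122.]
w 0.55 1386 39.0 56.0 rack mm [-24. 108.]
top 0.94 465 342.0 242.0 rack mm [-171. -107.]
top 0.78 441 279.0 257.0 rack mm [-155.   39.]
top 0.57 439 146.0 230.0 rack mm [  6. 306.]
top 0.56 271 239.0 247.0 rack mm [-102.  118.]
scene 0.71 724 216.0 237.0 rack mm [-167.   33.]
scene 0.71 824 277.0 271.0 rack mm [-182. -112.]
tcp rack [-194.27318187   79.6737331 ]
```

View pics/l2.png

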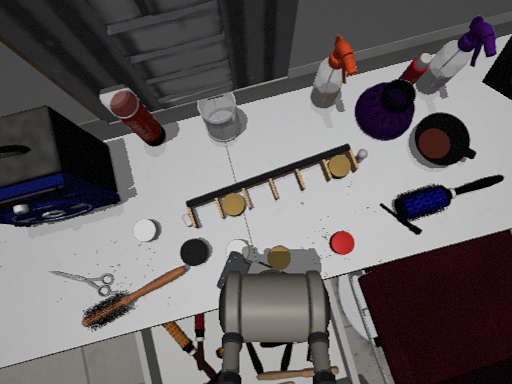

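The gold pot sits straight ahead of the fingers (wrist column 256), matching my estimate; the top view shows the gripper clear of the neighbours. Descend and push.

>>> apply_moves --motion "17 0 0 3 0 0 0;17 0 0 2 0 0 0;17 0 0 1 0 0 0;17 0 0 0 0 0 0;17 1 0 0 0 0 0;17 0.8 0 0 0 0 0;17 0.6 0 0 0 0 0;17 0.6 0 0 0 0 0;17 0.6 0 0 0 0 0;17 0.6 0 0 0 0 0;17 0.6 0 0 0 0 0;17 0.6 0 0 0 0 0;17 0.6 0 0 0 0 0;17 0 0 0 0 0 0"

```text
time: 13.82
tool_pos: [0.4573, 0.0563, 0.0097]
tool_rot: [-3.141, -0.001, -0.394]
contact_force: [-0.5, 0.8, -0.1]
opening: 0.0154
grip_force: 0.0
```

```bash
python3 look.py l3.png 0
```

```text
13.825 [0.45725922 0.05634779 0.00973834] [-3.14124273e+00 -9.35293553e-04 -3.94450640e-01] [-0.51042011  0.82554794 -0.10352899] 0.015418753528831751
w 0.84 7540 476.0 94.0 rack mm [-155.  -89.]
w 0.82 9085 253.0 189.0 rack mm [-121.   15.]
w 0.61 3795 86.0 285.0 rack mm [-100.  120.]
top 0.93 380 344.0 242.0 rack mm [-172. -110.]
top 0.68 194 232.0 251.0 rack mm [-107.  136.]
scene 0.94 826 277.0 271.0 rack mm [-183. -113.]
scene 0.64 943 305.0 196.0 rack mm [ 53. -47.]
scene 0.59 134 237.0 243.0 rack mm [-159.  -11.]
scene 0.59 413 167.0 162.0 rack mm [ -6. 298.]
scene 0.58 322 192.0 212.0 rack mm [-131.  121.]
tcp rack [-149.7189311    39.33751962]
```

View pics/l3.png

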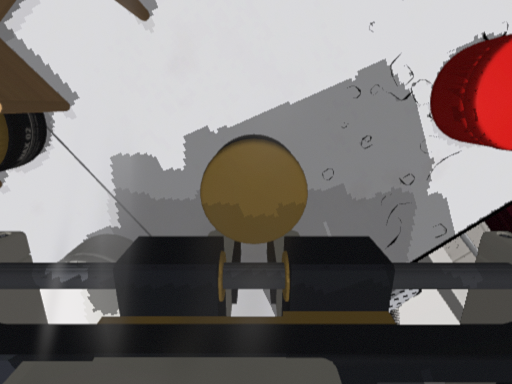

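Pot is at (253,189), centred on the two fingers and moving along. Continue the diagonal, then back off, turn square, and shift behind it.

>>> apply_moves --motion "17 0.6 0 0 0 0 0;17 0.6 0 0 0 0 0;17 0.6 0 0 0 0 0;17 0.6 0 0 0 0 0;17 0.6 0 0 0 0 0;17 0.6 0 0 0 0 0;17 0.6 0 0 0 0 0;17 0.6 0 0 0 0 0;17 0.6 0 0 0 0 0;17 0.6 0 0 0 0 0;17 0.6 0 0 0 0 0;17 0.4 0 0 0 0 0;17 0 0 0 0 0 0;17 -0.5 0 0 0 0 0;17 -1.5 0 0 0 0 0;17 -1 0 0 0 0 0;17 0 0 0 0 0 0"

```text
time: 16.25
tool_pos: [0.4927, 0.0416, 0.0098]
tool_rot: [3.142, 0.0, -0.394]
contact_force: [-0.6, 0.2, 0.9]
opening: 0.0155
grip_force: 0.0
```

>>> apply_moves --motion "17 0 0 0 0 0 -0.147;17 0 0 0 0 0 -0.147;17 0 0 0 0 0 -0.147;17 0 0 0 0 0 -0.147;17 0 0 0 0 0 -0.146;17 -1 1.4 0 0 0 0;17 -0.2 1.5 0 0 0 0;17 0 1.4 0 0 0 0;17 0 0 0 0 0 0;17 0 0 0 0 0 0"

```text
time: 17.5
tool_pos: [0.4964, -0.0034, 0.0096]
tool_rot: [-3.141, 0.0, 0.339]
contact_force: [0.1, -0.2, -0.7]
opening: 0.0158
grip_force: 0.0
```

```bash
python3 look.py l4.png 0
```

```text
17.5 [ 0.49640802 -0.00342569  0.00962474] [-3.14130678e+00  1.32620547e-04  3.38843613e-01] [ 0.14244347 -0.18723821 -0.66923343] 0.01579110608968347
w 0.73 10195 256.0 138.0 rack mm [-70. -31.]
w 0.72 1687 412.0 304.0 rack mm [-162. -118.]
w 0.59 2392 17.0 197.0 rack mm [-98.  88.]
top 0.69 467 146.0 230.0 rack mm [  5. 307.]
top 0.61 446 238.0 250.0 rack mm [-108.  123.]
scene 0.96 446 167.0 162.0 rack mm [ -7. 299.]
scene 0.73 477 195.0 211.0 rack mm [-125.  117.]
scene 0.67 798 277.0 271.0 rack mm [-182. -112.]
tcp rack [-132.88374586  -30.10363488]
```

View pics/l4.png

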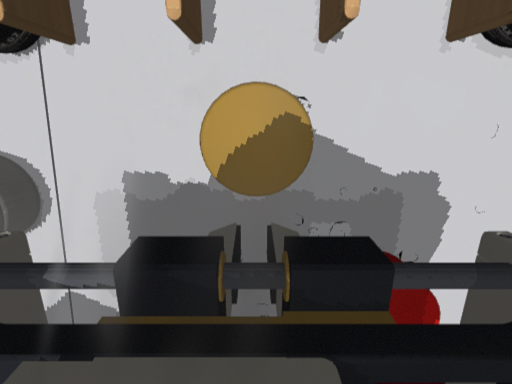

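Pot at (256,138); the fin tips on the counter are at columns 200 and 322, middle 261, so about 2.5 mm to the right is needed. Shift 3 mm and push straight in.

>>> apply_moves --motion "17 0 0.28 0 0 0 -0.003;17 1 0 0 0 0 0;17 0.8 0 0 0 0 0;17 0.6 0 0 0 0 0;17 0.6 0 0 0 0 0;17 0.6 0 0 0 0 0;17 0.6 0 0 0 0 0;17 0.6 0 0 0 0 0;17 0.6 0 0 0 0 0;17 0.6 0 0 0 0 0;17 0.6 0 0 0 0 0;17 0 0 0 0 0 0"

```text
time: 19.3
tool_pos: [0.5601, 0.0164, 0.0097]
tool_rot: [3.141, -0.001, 0.343]
contact_force: [-0.2, 0.2, 0.3]
opening: 0.0155
grip_force: 0.0
```

```bash
python3 look.py l5.png 0
```

```text
19.3 [0.56008552 0.0163789  0.00970747] [ 3.14145960e+00 -5.97290549e-04  3.43038450e-01] [-0.15029364  0.1613552   0.29610625] 0.01551038072810488
w 0.57 9016 253.0 189.0 rack mm [-28. -32.]
w 0.52 315 49.0 300.0 rack mm [-93.  82.]
w 0.23 47833 256.0 86.0 rack mm [ 20. -33.]
top 0.93 462 146.0 230.0 rack mm [  5. 306.]
top 0.76 419 238.0 250.0 rack mm [-109.  122.]
top 0.64 121 339.0 236.0 rack mm [-155. -107.]
top 0.59 1700 258.0 183.0 rack mm [22. 27.]
top 0.38 90 187.0 219.0 rack mm [ -2. 210.]
scene 0.91 599 197.0 210.0 rack mm [-120.  116.]
scene 0.86 411 167.0 162.0 rack mm [ -8. 297.]
scene 0.85 881 277.0 271.0 rack mm [-183. -112.]
scene 0.73 86 287.0 223.0 rack mm [-54. -62.]
scene 0.4 781 173.0 188.0 rack mm [-85. 213.]
tcp rack [-66.25217533 -32.80166177]
```

View pics/l5.png

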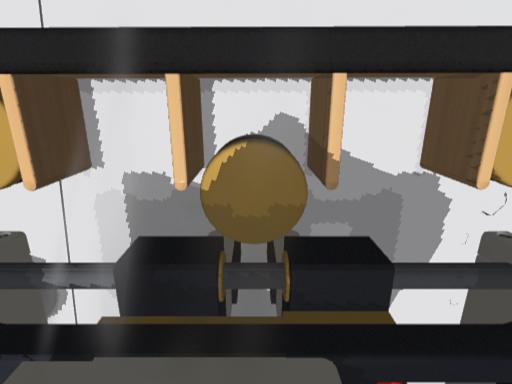

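The pot (253,189) is entering centred between the fins (columns 180 and 332). Continue.

>>> apply_moves --motion "17 0.6 0 0 0 0 0;17 0.6 0 0 0 0 0;17 0.5 0 0 0 0 0;17 0.4 0 0 0 0 0;17 0.3 0 0 0 0 0;17 0 0 0 0 0 0;17 0 0 0 0 0 0"

```text
time: 20.48
tool_pos: [0.5821, 0.0243, 0.0097]
tool_rot: [-3.142, -0.0, 0.343]
contact_force: [1.0, -0.5, -0.5]
opening: 0.0159
grip_force: 0.0
```

>>> apply_moves --motion "17 0.1 0 0 0 0 0;17 0.1 0 0 0 0 0;17 0 0 0 0 0 0;17 0 0 0 0 0 0"

```text
time: 20.98
tool_pos: [0.5841, 0.025, 0.0097]
tool_rot: [-3.142, -0.0, 0.343]
contact_force: [-0.3, 0.0, 0.9]
opening: 0.0158
grip_force: 0.1
```

>>> apply_moves --motion "17 0.1 0 0 0 0 0;17 0.1 0 0 0 0 0;17 0 0 0 0 0 0;17 0 0 0 0 0 0"

```text
time: 21.48
tool_pos: [0.586, 0.0257, 0.0097]
tool_rot: [-3.142, -0.0, 0.343]
contact_force: [0.3, 0.3, 0.9]
opening: 0.0155
grip_force: 0.0
```

>>> apply_moves --motion "17 0.1 0 0 0 0 0;17 0 0 0 0 0 0;17 0 0 0 0 0 0"

```text
time: 21.85
tool_pos: [0.5869, 0.026, 0.0097]
tool_rot: [-3.142, -0.0, 0.343]
contact_force: [-0.1, -0.6, -0.1]
opening: 0.0156
grip_force: 0.1
```

>>> apply_moves --motion "17 0.1 0 0 0 0 0;17 0 0 0 0 0 0;17 0 0 0 0 0 0"

```text
time: 22.22
tool_pos: [0.5879, 0.0263, 0.0097]
tool_rot: [-3.142, -0.0, 0.343]
contact_force: [0.6, 0.0, -0.4]
opening: 0.0158
grip_force: 0.1
```

>>> apply_moves --motion "17 0.1 0 0 0 0 0;17 0 0 0 0 0 0;17 0 0 0 0 0 0"

```text
time: 22.6
tool_pos: [0.5883, 0.0266, 0.0096]
tool_rot: [-3.141, 0.001, 0.343]
contact_force: [-2.7, -1.0, 1.8]
opening: 0.0156
grip_force: 1.4
```

>>> apply_moves --motion "17 0.1 0 0 0 0 0;17 0 0 0 0 0 0;17 0 0 0 0 0 0"

```text
time: 22.98
tool_pos: [0.5885, 0.0267, 0.0095]
tool_rot: [-3.141, 0.003, 0.343]
contact_force: [-5.4, -2.4, 3.2]
opening: 0.0155
grip_force: 3.0
```

```bash
python3 look.py l6.png 0
```

```text
22.975 [0.58849157 0.02669992 0.0095334 ] [-3.14089278e+00  2.63457466e-03  3.42826499e-01] [-5.41233629 -2.37544402  3.20979959] 0.015516765618770289
w 0.97 8559 254.0 195.0 rack mm [ -1. -32.]
w 0.78 249 52.0 314.0 rack mm [-72.  82.]
top 0.92 415 238.0 250.0 rack mm [-109.  122.]
top 0.73 478 146.0 230.0 rack mm [  6. 307.]
top 0.28 1025 228.0 194.0 rack mm [ 20. 101.]
scene 0.94 420 167.0 162.0 rack mm [ -6. 299.]
scene 0.66 777 277.0 271.0 rack mm [-181. -112.]
scene 0.57 536 197.0 209.0 rack mm [-118.  118.]
scene 0.56 296 369.0 232.0 rack mm [  11. -210.]
tcp rack [-36.02986417 -32.6049628 ]
```

View pics/l6.png

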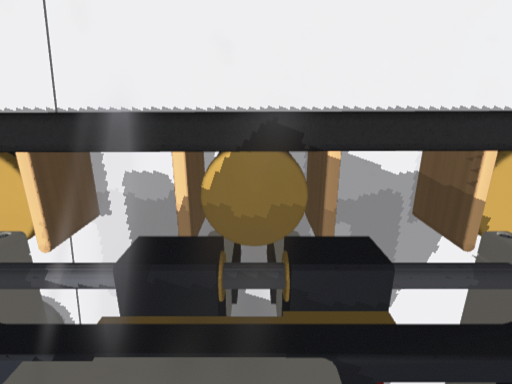

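The pot (254,195) is home: lid against the back wall, front slightly proud of the fin tips. Back off and lift clear.

>>> apply_moves --motion "17 -0.3 0 0 0 0 0;17 -0.7 0 0 0 0 0;17 -2 0 0 0 0 0;17 -3 0 0 0 0 0;17 0 0 -4 0 0 0;17 0 0 -5 0 0 0;17 0 0 -5 0 0 0;17 -5 0 0 0 0 0;17 0 0 0 0 0 0;17 0 0 0 0 0 0"

```text
time: 24.52
tool_pos: [0.4866, -0.0101, 0.15]
tool_rot: [3.141, -0.002, 0.342]
contact_force: [0.7, 0.3, 0.3]
opening: 0.0159
grip_force: 0.0
```

```bash
python3 look.py l7.png 2
```

```text
24.525 [ 0.48660429 -0.01007278  0.150023  ] [ 3.14107055e+00 -1.55562335e-03  3.42361876e-01] [0.74464635 0.30374406 0.27511808] 0.015882167607923298
w 0.86 3218 93.0 146.0 rack mm [-104.  121.]
w 0.63 2411 324.0 207.0 rack mm [-166. -105.]
w 0.62 3230 253.0 28.0 rack mm [ -3. -32.]
top 0.91 484 146.0 230.0 rack mm [  6. 307.]
top 0.82 405 237.0 250.0 rack mm [-107.  124.]
top 0.59 391 286.0 185.0 rack mm [ -3. -33.]
top 0.55 398 234.0 204.0 rack mm [-6. 96.]
scene 0.91 571 286.0 210.0 rack mm [-17. -38.]
scene 0.78 396 167.0 162.0 rack mm [ -7. 299.]
scene 0.64 768 277.0 271.0 rack mm [-182. -112.]
scene 0.57 552 197.0 210.0 rack mm [-119.  116.]
scene 0.22 745 172.0 188.0 rack mm [-84. 214.]
tcp rack [-144.34894757  -33.07787046]
```

View pics/l7.png

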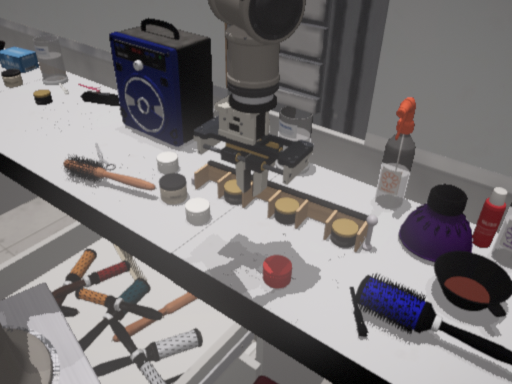

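The scene view shows the pot at (286,210) seated in the third gap, rack (-3,-33) mm, with all the other pots where they were.

```bash
python3 -c "
from cell import robot
print(robot.hand_in())"
```

```text
the job is handed in; nothing more can be done
None
```

The job is done and handed in at about 25 s: I touched the rail behind gaps 1, 2 and 3 in turn from the ball-post end, then pushed the wax pot into the third gap until it met the back of the rack, leaving the other pots where they were.

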